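# Open the child-safe knife box by its concealed catch

## Robot

A 7-joint arm with a two-finger parallel gripper is mounted at the origin on the work surface. World frame = base frame: x ahead of the robot, y to its left, z up, the work surface at z = 0. Lengths are in m, angles in rad, forces in N, time in s.
With the tool pointing down it reaches from about 0.4 to 0.85 m from the base axis. Payload 4.5 kg.
Tool frame: the origin (TCP) lies where the fingers leave the gripper's body, on its centre line; the fingertips stand 64 mm ahead of it and the grasp point (between the pads) lies 45 mm ahead of it; z points along the fingers, y is the direction in which the jaws open and shut (so a half turn about z gives the same grasp; the last joint's range is limited). The gripper opens to 88 mm and grips with 3 to 60 N. Pads are 18 mm wide; open, the fingers measure 123 mm over their backs; the gripper's body (75 mm by 187 mm) begins 45 mm behind the grasp point.
Start: joints at [1.265, 0.689, -0.195, 1.565, 0.157, 0.902, -0.215], TCP at [0.208, -0.589, 0.303] pointing down, gripper open.
Joint ranges: [-3.01, 3.01], [-0.46, 2.08], [-1.47, 1.51], [0.13, 2.56], [-1, 4.14], [0.04, 2.09], [-2.66, 2.66]. Speed limits (rad/s): [2.57, 2.57, 3.14, 3.14, 3.14, 3.14, 3.14].

## Interface

Orientations are given as a unit quaternion [x, y, z, w].
In Python, from plant import monitor, snapshot, workorder, finder gives the robot as it stands.
- The arm moves only by the tool carry_out, never from a script. Its argument "motion" is one flat list of numbers, 6 for each row, row after row: the shift along the tool's x, y, z in cm, then the turn, a rotation vector about the tool's x, y, z in rad. In form: [x, y, z, rx, ry, rz, x, y, z, rx, ry, rz, ...]. A call has 1 to 8 rows; each row shifts and turns the commanded pose from where the row before left it, along the tool's axes as they then stand; what a row does not reach is not made up. A row lasts 1/8 s, in which the tool goes at most 62.5 mm and 10.7 degrees, less where a joint would pass 70% of its speed; a pose out of reach is approached as far as the arm can. A call with a gripper value outside its range is refused whole. "hand" is the finger opening in cm, from 0 to 8.81, set as the call begins (left out, the last holds). The fingers move at their own pace and stop on an object; "grip_force" is the grip in N (left out, the last holds). Time passes only in rows, so rows that do not move let the fingers close. It gives the time, the measured TCP pose, the force and the opening at its end, in the units of the state.
- monitor.get_state(): the state, without advancing time (a new reading comes with each control period).
- snapshot(name): name is "scene" or "side" or "wrist"; returns a dict with "frame" (480x640x3 uint8, red, green, blue), "range_z" (480x640 float32, m along the optical axis (not along the pixel's ray), 0 where there is no reading), "fx", "fy", "cx", "cy" (pixels), "rvec" (rotation vector, rad) and "tvec" (3), from world to camera coordinates, as OpenCV has them; the wrist camera has in their place "hand_eye" (4x4, takes a point from camera to tool coordinates, whose origin is the TCP and whose axes are the flange's). Camera axes: x right, y down, z forward; pixel columns grow to the right and rows downward; lengths in m; the calibration is good to about 2 mm. A picture is of the moment at which its call begins: read the wrist's pose just before it.
- workorder.finish_job(): hands the job in, once; it reports no verdict.
Trained networks look in a picture, given as the dict that the camera call returned (one of the last four; its "shot" number tells which), for a name from the list of things; names that differ only in an ending like _2 or _b are one class to them, and where a whole thing is asked for, a point or a joint stands for the part that bears it (a point fixed in the world has none). Each returns a list of dicts, best first, with "p" (0 to 1); they miss things now and then, are a little off and sometimes report something else, mostly with a low value. They report only what shows in the picture. A call takes as long as a camera call.
- finder.masks_of(picture, thing): "pixels" (480x640 bool, what is visible of it) and "extent" ([left, top, right, bottom] in pixels, round what is visible of it).
The state is a dict: "clock": time; "q": joint angles; "qd": joint speeds; "joint_torque": joint torques, N m; "tool_pos": TCP position; "eef_rot": TCP orientation; "contact_force": force on the tool from outside, world axes, zero at the start; "moment": the same for the moment, N m; "opening": opening from 0.0 (shut) to 1.0 (fully open).
Only numpy, scipy, OpenCV 4.12 (cv2) and the standard library are available. Lean on these libraries where they do the work, as an engineer would, in place of code of your own. Each camera call takes 0.05 s, during which the arm holds its last target. There are 200 camera calls.

## Task

The knife box on the worktop is shut by a concealed catch: a cream pad sunk in its flat cream front panel, somewhere along the panel's length. Feel gently across the panel with the fingertips to find the pad, press it fully home so that the oak flap rises by itself and stays ajar, then draw back clear. Do not pull or push at the flap, and pick up, shift or knock over nothing else.

Things in the scene. Friction and masses are not known exactly. Their poses are not given: they have to be found in the camera images.
- knife_box: Low child-safe knife box fixed to the worktop, 230 (x) by 400 (y) by 80 mm tall. Origin: centre of its underside; x points from the front panel to the flap, y along its length, z up. Oak end caps, tops at z = 80 mm, cover y beyond 95 mm either way. Between them: the rigid level cream panel, x -115 to -5 mm, top at z = 70 mm; then the oak flap, x 0 to 115 mm, top at 70 mm, hinged at its far edge.
- panel_mid (a point): Middle of the cream panel's top face, axes as the box (box x -60, z 70 mm). The catch is a cream pad, 48 (x) by 52 mm (y), sunk in the panel with a 1.5 mm gap round it, its top 1.5 mm lower. Its centre is at x = 0 here, and at any y from -50 to 50 mm, new each time: this y is not told but has to be felt (the panel is hard, the pad gives) or seen (thin outline).
- catch (a joint): how far the pad is pressed in, m: 0 = untouched, 0.008 = fully home. It moves straight down, gives way at about 4 to 5 N all the way, and stays where it is left (no spring back).
- flap (a joint): opening of the oak flap, rad: 0 = shut, flush. A linkage raises its front edge as the pad goes down: 0.04 rad per mm, 0.32 rad (front edge about 36 mm up) with the pad fully home; it stays up with the pad.
- mug: White ceramic mug, 80 wide and 90 tall, beside the box's left (+y) end (sizes in mm); origin at its underside centre. Leave it alone.
- pepper_mill: Dark wooden pepper mill, 54 wide and 135 tall, beside the box's right (-y) end (sizes in mm); origin at its underside centre. Leave it alone.
- egg_cup: Small white egg cup, 46 wide and 42 tall, standing on the box's left (+y) end cap (sizes in mm); origin at its underside centre. Leave it alone.
- spice_jar: Small amber jar with steel lid, 42 wide and 55 tall, standing on the box's right (-y) end cap (sizes in mm); origin at its underside centre. Leave it alone.
- wooden_spoon: Wooden spoon, 260 long, lying in front of the box (towards the robot) (sizes in mm); origin at its underside, lying along its x axis. Leave it alone.
- jam_jar: Glass jar with a white lid, 66 wide and 90 tall, behind the box (sizes in mm); origin at its underside centre. Leave it alone.
- bowl: Blue bowl, 130 wide and 55 tall, behind the box (sizes in mm); origin at its underside centre. Leave it alone.

How it is judged:
On the way:
1. the fingers press the pad home (value of joint catch above 0.0065 m and contact force between the fingers and catch above 1 N), for 0.05 s.
At the end, for the whole second after the job is handed in: The pad is at least 6.5 mm of its 8 mm in, the flap stands at least 0.25 rad open and still, every other thing is upright and within 30 mm of where it stood, and the robot touches nothing (value of joint catch above 0.0065 m and value of joint flap above 0.25 rad and velocity of joint flap below 0.05 rad/s and distance of each of mug, pepper_mill, egg_cup, spice_jar, wooden_spoon, jam_jar, bowl from where it was at the start of the episode below 0.03 m and angle between each of mug, pepper_mill, egg_cup, spice_jar, jam_jar, bowl's own z axis and vertical below 0.3 rad).
It fails at once if the robot pushes or pulls at the flap (over 2 N) (contact force between any of the fingers, the arm and flap above 2 N).
It fails at once if the fingers lean on something with more than 70 N (contact force between the fingers and anything else above 70 N).
It fails at once if a bystander is lifted, shifted more than 30 mm or tipped over (distance of any of mug, pepper_mill, egg_cup, spice_jar, wooden_spoon, jam_jar, bowl from where it was at the start of the episode above 0.03 m or angle between any of mug, pepper_mill, egg_cup, spice_jar, jam_jar, bowl's own z axis and vertical above 0.5 rad).
It also fails if it takes over 48 s, if anything falls off the work surface, if the arm or the gripper's body presses on something with over 40 N, if the wrist force passes 120 N, or if a joint passes its speed limit or range.

## Working session

There is one attempt and no reset: what is moved stays moved. The work goes in short steps, Python scripts to look and compute and a tool call to move; the robot and the scene stay as the last step left them, time stands still between calls to the robot, and variables do not carry over. Pictures are saved under pics/ and viewed, about 8 in all and at most 12, crops included, and the job is handed in when it is done.

Besides the shell and the picture viewer there is one more tool, called after "Call:" as name(argument=value, ...) on one line, values as JSON. carry_out: Moves the arm, as the interface text tells. Its arguments: {"type":"object","properties":{"motion":{"type":"array"},"hand":{"type":"number"},"grip_force":{"type":"number"}},"required":["motion"]}

```bash
mkdir -p pics; ls; cat > h.py <<'E'
import numpy as np, cv2
from scipy.spatial.transform import Rotation as R
from plant import monitor, snapshot, workorder, finder
def cloud(s, st=None):
    z=s["range_z"]; v,u=np.mgrid[0:480,0:640]
    P=np.stack([(u-s["cx"])*z/s["fx"],(v-s["cy"])*z/s["fy"],z],-1)
    if "hand_eye" in s:
        H=np.array(s["hand_eye"]); P=P@H[:3,:3].T+H[:3,3]
        return P@R.from_quat(st["eef_rot"]).as_matrix().T+np.array(st["tool_pos"])
    M=cv2.Rodrigues(np.array(s["rvec"],float))[0]
    return (P-np.array(s["tvec"]).ravel())@M
def save(n,im): cv2.imwrite("pics/"+n+".png",cv2.cvtColor(im,cv2.COLOR_RGB2BGR))
E
python3 - <<'E'
from h import *
st=monitor.get_state(); print(st)
for n in("scene","side"):
    s=snapshot(n); save(n,s["frame"]); C=cloud(s)
    for t in("knife_box","mug","pepper_mill","egg_cup","spice_jar"):
        for m in finder.masks_of(s,t)[:1]:
            k=m["pixels"]&(s["range_z"]>0); p=C[k]
            print(n,t,round(m["p"],2),m["extent"],np.percentile(p,[3,50,97],axis=0).round(3).tolist())
    m=finder.masks_of(s,"knife_box")[0]["pixels"]&(s["range_z"]>0)&(C[...,2]>.06)&(C[...,2]<.09)
    print(cv2.minAreaRect(C[m][:,:2].astype(np.float32)))
E
```

```text
pics
{'clock': 0.0, 'q': array([ 1.26482302,  0.68994578, -0.19452249,  1.56635923,  0.1573    ,
        0.90251701, -0.21508333]), 'qd': array([-1.86517711e-05,  8.40027836e-04,  1.99840521e-04, -1.81007769e-03,
        5.63923660e-05,  1.51018908e-03, -1.58747404e-03]), 'joint_torque': array([-1.53562643e-03, -5.27559078e+01, -1.26707554e+00, -1.53434622e+01,
       -5.26380027e-02,  6.58950390e-03,  1.75427722e-04]), 'tool_pos': array([ 0.20808377, -0.5887845 ,  0.30192995]), 'eef_rot': array([ 9.85594262e-01,  1.69124532e-01, -2.21632722e-04, -8.91324679e-04]), 'contact_force': array([-0.17993962,  0.04159665,  0.2294383 ]), 'moment': array([ 0.0271724 ,  0.02260752, -0.031249  ]), 'opening': 0.9991200677506266}
scene knife_box 0.89 [196.4, 185.9, 430.5, 322.4] [[0.461, -0.159, 0.007], [0.63, 0.048, 0.071], [0.699, 0.234, 0.082]]
scene mug 0.68 [434.6, 235.1, 498.4, 296.3] [[0.549, 0.287, 0.006], [0.611, 0.326, 0.059], [0.626, 0.386, 0.09]]
scene pepper_mill 0.79 [167.7, 178.8, 199.0, 240.1] [[0.489, -0.276, 0.004], [0.51, -0.252, 0.064], [0.519, -0.236, 0.127]]
scene egg_cup 0.5
[... 330 characters left out ...]
side knife_box 0.82 [232.2, 182.5, 346.7, 348.5] [[0.418, -0.174, 0.015], [0.566, -0.049, 0.078], [0.67, 0.218, 0.084]]
side mug 0.59 [254.4, 146.1, 287.4, 187.6] [[0.546, 0.281, 0.021], [0.584, 0.31, 0.063], [0.62, 0.362, 0.091]]
side pepper_mill 0.83 [286.4, 353.3, 313.0, 402.0] [[0.471, -0.286, 0.002], [0.491, -0.275, 0.086], [0.515, -0.248, 0.131]]
side egg_cup 0.7 [284.1, 172.9, 305.5, 199.4] [[0.599, 0.169, 0.085], [0.619, 0.191, 0.109], [0.637, 0.213, 0.124]]
side spice_jar 0.84 [273.9, 286.1, 294.0, 319.4] [[0.488, -0.137, 0.082], [0.505, -0.127, 0.128], [0.525, -0.102, 0.139]]
((0.5503621697425842, 0.036653533577919006), (0.40740740299224854, 0.22994498908519745), 78.61468505859375)
```

View pics/scene.png

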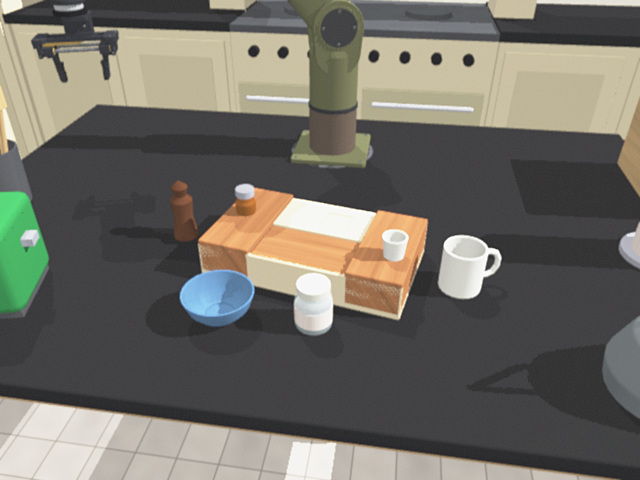

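View pics/side.png

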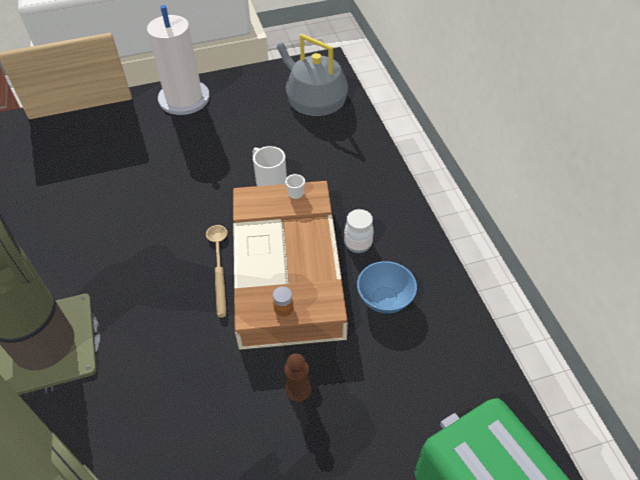

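The scene view shows the box with the cream panel towards the robot, and the egg cup and jar on its caps. The side view shows a thin pad outline at about px (248–271, 235–255). Next I'll locate it in the world and in the box frame.

```bash
python3 - <<'E'
from h import *
s=snapshot("side"); C=cloud(s); f=s["frame"]
cv2.imwrite("pics/c1.png",cv2.cvtColor(cv2.resize(f[205:300,225:350],None,fx=6,fy=6,interpolation=cv2.INTER_CUBIC),cv2.COLOR_RGB2BGR))
m=finder.masks_of(s,"knife_box")[0]["pixels"]&(s["range_z"]>0)&(C[...,2]>.06)&(C[...,2]<.09)
(c,wh,a)=cv2.minAreaRect(C[m][:,:2].astype(np.float32));a=np.radians(a-90);print(c,a)
ex=np.array([np.cos(a),np.sin(a)]);ey=np.array([-ex[1],ex[0]])
for u,v in[(248,236),(270,235),(271,254),(247,255),(259,245),(234,222),(284,222),(286,285),(236,288)]:
    p=C[v,u];d=p[:2]-c;print(u,v,p.round(4),"box",(d@ex).round(4),(d@ey).round(4))
E
```

```text
(0.5501320362091064, 0.03600950539112091) -0.19885943701870726
248 236 [0.4785 0.1006 0.0741] box -0.0829 0.0491
270 235 [0.5283 0.0933 0.0677] box -0.0328 0.0518
271 254 [0.5167 0.0366 0.0712] box -0.0329 -0.006
247 255 [0.4644 0.0487 0.0729] box -0.0866 -0.0045
259 245 [0.4971 0.0715 0.0689] box -0.059 0.0243
234 222 [0.4569 0.1564 0.0684] box -0.1152 0.0996
284 222 [0.5695 0.123  0.0659] box 0.0018 0.0891
286 285 [ 0.5261 -0.0602  0.0795] box -0.0045 -0.099
236 288 [ 0.4219 -0.0364  0.0805] box -0.1114 -0.0963
```

View pics/c1.png

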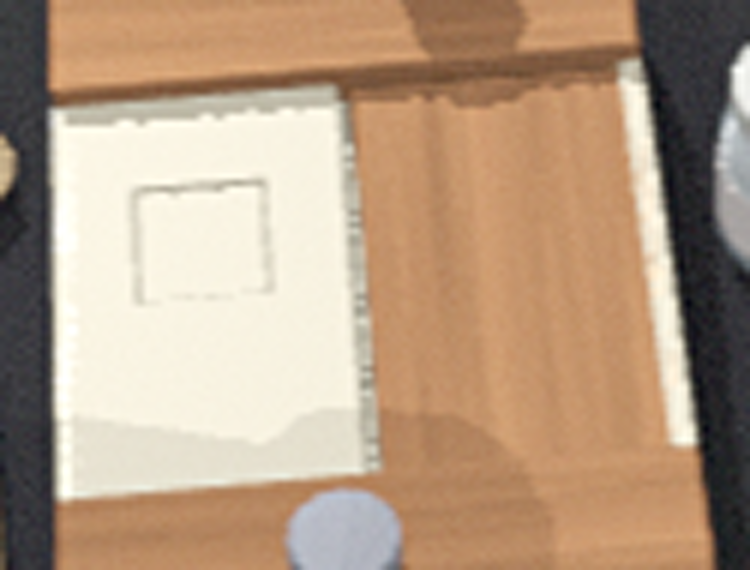

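The outline matches a 48×52 mm pad centred at box (−0.060, +0.0235), which is world (0.4965, 0.0705). I'll align the tool with the box, close the fingers and fly over.

Call:
carry_out(motion=[0,0,0,0,0,0.18,0,0,0,0,0,0.18,0,0,0,0,0,0.179,0.95,-4.4,0,0,0,0,0.95,-4.4,0,0,0,0,0.95,-4.4,0,0,0,0,0.95,-4.4,0,0,0,0,0.95,-4.4,0,0,0,0], hand=0)

```text
clock: 1.8
tool_pos: [0.2991, -0.3817, 0.3029]
eef_rot: [0.995, -0.099, 0.0, 0.0]
contact_force: [0.7, 0.3, 1.0]
opening: 0.117
```

Call:
carry_out(motion=[0.95,-4.4,0,0,0,0,0.95,-4.4,0,0,0,0,0.95,-4.4,0,0,0,0,0.95,-4.4,0,0,0,0,0.95,-4.4,0,0,0,0,0.95,-4.4,0,0,0,0,0.95,-4.4,0,0,0,0,0.95,-4.4,0,0,0,0])

```text
clock: 2.8
tool_pos: [0.4433, -0.0516, 0.303]
eef_rot: [0.995, -0.099, 0.0, 0.0]
contact_force: [0.7, -0.6, 0.8]
opening: 0.005
```

Call:
carry_out(motion=[0.95,-4.4,0,0,0,0,0.95,-4.4,0,0,0,0,0.95,-4.4,0,0,0,0,0,0,0,0,0,0,0,0,0,0,0,0])

```text
clock: 3.42
tool_pos: [0.4962, 0.07, 0.3026]
eef_rot: [0.995, -0.1, -0.0, 0.0]
contact_force: [0.0, -0.4, -0.9]
opening: 0.008
```

```bash
python3 - <<'E'
from h import *
st=monitor.get_state(); print(st["tool_pos"],st["contact_force"])
s=snapshot("wrist"); C=cloud(s,st); f=s["frame"]; save("w1",f)
print(s["hand_eye"])
# world XY map of panel, 1 mm/px in box frame
c=np.array([0.5501,0.0362]);a=-.199
ex=np.array([np.cos(a),np.sin(a)]);ey=np.array([-ex[1],ex[0]])
H=np.array(s["hand_eye"]);Rt=R.from_quat(st["eef_rot"]).as_matrix()
X,Y=np.meshgrid(np.arange(-.13,.03,.0005),np.arange(-.11,.13,.0005))
W=c+X[...,None]*ex+Y[...,None]*ey; W=np.dstack([W,np.full(X.shape,.07)])
T=(W-st["tool_pos"])@Rt; K=(T-H[:3,3])@H[:3,:3]
u=(K[...,0]/K[...,2]*s["fx"]+s["cx"]).astype(np.float32);v=(K[...,1]/K[...,2]*s["fy"]+s["cy"]).astype(np.float32)
im=cv2.remap(f,u,v,cv2.INTER_LINEAR)
g=cv2.createCLAHE(4).apply(cv2.cvtColor(im,cv2.COLOR_RGB2GRAY))
f2=cv2.resize(f,(640,480)); g=cv2.resize(g,(320,480))
cv2.imwrite("pics/w2.png",np.hstack([cv2.cvtColor(cv2.resize(f2,(480,360)),cv2.COLOR_RGB2BGR),cv2.cvtColor(cv2.resize(g,(240,360)),cv2.COLOR_GRAY2BGR)]))
cv2.imwrite("pics/w3.png",cv2.resize(g,None,fx=1.25,fy=1.25))
E
```

```text
[0.49624959 0.07004293 0.30264439] [ 0.02809856 -0.38662219 -0.85765017]
[[ 3.20642817e-04 -9.64960834e-01 -2.62393762e-01  6.71449228e-02]
 [ 9.99999923e-01  3.68609721e-04 -1.33582258e-04  1.10360952e-03]
 [ 2.25622538e-04 -2.62393699e-01  9.64960878e-01 -8.12568431e-02]
 [ 0.00000000e+00  0.00000000e+00  0.00000000e+00  1.00000000e+00]]
```

View pics/w2.png

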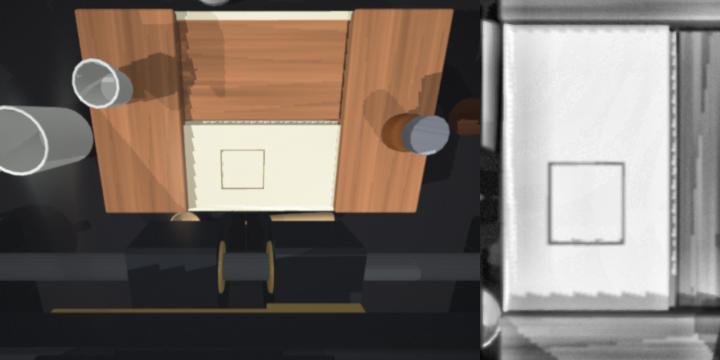

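The wrist view shows the pad outline about 2.5 cm to +y of the panel middle. In the rectified map it spans x −84..−34 and y −1..52 mm, so the fingers are 2 mm off its centre. Now I'll descend to about 15 mm above it.

Call:
carry_out(motion=[0,-0.2,2.2,0,0,0,0,0,2.2,0,0,0,0,0,2.2,0,0,0,0,0,2.2,0,0,0,0,0,2.2,0,0,0,0,0,2.2,0,0,0,0,0,2.2,0,0,0,0,0,0,0,0,0])

```text
clock: 4.47
tool_pos: [0.4961, 0.071, 0.1479]
eef_rot: [0.995, -0.101, -0.001, 0.001]
contact_force: [0.2, 0.3, 0.8]
opening: 0.005
```

Call:
carry_out(motion=[0,0,0.3,0,0,0,0,0,0.3,0,0,0,0,0,0.3,0,0,0,0,0,0.3,0,0,0,0,0,0,0,0,0])

```text
clock: 5.1
tool_pos: [0.4969, 0.0727, 0.1366]
eef_rot: [0.995, -0.099, -0.0, 0.0]
contact_force: [0.3, 0.2, 0.6]
opening: 0.006
```

Call:
carry_out(motion=[0,0,0.15,0,0,0,0,0,0.15,0,0,0,0,0,0.15,0,0,0,0,0,0,0,0,0])

```text
clock: 5.6
tool_pos: [0.497, 0.0727, 0.1321]
eef_rot: [0.995, -0.099, 0.0, 0.0]
contact_force: [0.9, -0.8, -0.1]
opening: 0.008
```

Call:
carry_out(motion=[0,0,0.1,0,0,0,0,0,0.1,0,0,0,0,0,0,0,0,0])

```text
clock: 5.98
tool_pos: [0.497, 0.0727, 0.1302]
eef_rot: [0.995, -0.099, 0.0, 0.0]
contact_force: [-0.0, -0.0, 2.5]
opening: 0.006
```

Call:
carry_out(motion=[0,0,0.1,0,0,0,0,0,0.1,0,0,0,0,0,0,0,0,0])

```text
clock: 6.35
tool_pos: [0.497, 0.0727, 0.1281]
eef_rot: [0.995, -0.099, -0.0, 0.0]
contact_force: [0.3, -0.1, 1.7]
opening: 0.006
```

Forces stay near 2 N while the tip goes below the panel's level, so the pad is giving. I'll carry on pressing.

Call:
carry_out(motion=[0,0,0.1,0,0,0,0,0,0.1,0,0,0,0,0,0,0,0,0])

```text
clock: 6.72
tool_pos: [0.497, 0.0727, 0.1261]
eef_rot: [0.995, -0.099, -0.0, 0.0]
contact_force: [0.4, -0.3, 1.9]
opening: 0.003
```

Call:
carry_out(motion=[0,0,0.1,0,0,0,0,0,0.1,0,0,0,0,0,0,0,0,0])

```text
clock: 7.1
tool_pos: [0.497, 0.0727, 0.1249]
eef_rot: [0.995, -0.099, 0.0, -0.0]
contact_force: [-2.0, -0.3, 11.3]
opening: 0.004
```

Call:
carry_out(motion=[0,0,0.1,0,0,0,0,0,0,0,0,0])

```text
clock: 7.35
tool_pos: [0.497, 0.0727, 0.1248]
eef_rot: [0.995, -0.099, 0.0, -0.0]
contact_force: [-3.0, 0.1, 21.2]
opening: 0.007
```

It hit a hard stop (21 N) with the tip at 61 mm, which matches fully home (60.5 mm). Drawing back straight up.

Call:
carry_out(motion=[0,0,-0.3,0,0,0,0,0,-1,0,0,0,0,0,-2.5,0,0,0,0,0,-3,0,0,0,0,0,-3,0,0,0,0,0,-3,0,0,0,0,0,-3,0,0,0,0,0,0,0,0,0])

```text
clock: 8.35
tool_pos: [0.4981, 0.0728, 0.2831]
eef_rot: [0.995, -0.1, 0.002, -0.001]
contact_force: [0.1, 0.5, -0.1]
opening: 0.0
```

```bash
python3 - <<'E'
from h import *
st=monitor.get_state(); print(st["tool_pos"],st["contact_force"],st["clock"])
s=snapshot("wrist"); C=cloud(s,st); w=s["frame"]
c=np.array([0.5501,0.0362]);a=-.199
ex=np.array([np.cos(a),np.sin(a)]);ey=np.array([-ex[1],ex[0]])
D=C[...,:2]-c; bx=D@ex; by=D@ey; ok=s["range_z"]>0
def z(x0,x1,y0,y1):
    k=ok&(bx>x0)&(bx<x1)&(by>y0)&(by<y1); return k.sum(),np.median(C[...,2][k]).round(4)
print("pad",z(-.075,-.045,.01,.04),"panel",z(-.1,-.03,-.08,-.02))
for x in(.01,.03,.05,.07,.09,.11):print(x,z(x-.005,x+.005,-.06,.06))
s2=snapshot("side"); im=np.hstack([cv2.resize(w,(400,300)),cv2.resize(s2["frame"],(400,300))]); save("end",im)
E
```

```text
[0.49806515 0.07280233 0.28314184] [ 0.05687026  0.49214826 -0.11128422] 8.35
pad (np.int64(5151), np.float64(0.2425)) panel (np.int64(12774), np.float64(0.2887))
0.01 (np.int64(1890), np.float64(0.1035))
0.03 (np.int64(2241), np.float64(0.0979))
0.05 (np.int64(2220), np.float64(0.0912))
0.07 (np.int64(2194), np.float64(0.0846))
0.09 (np.int64(2150), np.float64(0.0779))
0.11 (np.int64(2060), np.float64(0.0713))
```

View pics/end.png

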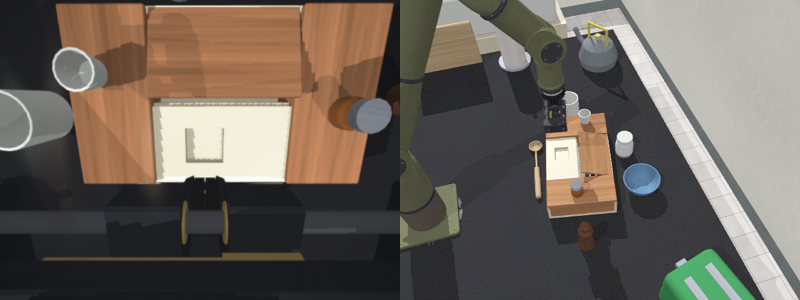

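The flap is ajar: its slope of 0.322 gives about 0.31 rad. The pad is visibly sunk and nothing else has moved. Handing in.

```bash
python3 -c "
from plant import workorder; print(workorder.finish_job())"
```

```text
the job is handed in; nothing more can be done
None
```

The catch is pressed home, the oak flap stands ajar, and the arm is clear of everything. I handed the job in at about 8.4 s of the 48 s allowed; it reports no verdict.

**Finding the pad:** I found it by sight, not by feeling across the panel. Its thin outline showed in the side and wrist cameras, centred about 24 mm towards +y from the panel middle. Touch then confirmed it, because it gave way at about 2 N where the panel would have been hard.

**Pressing:** With closed fingers I pressed straight down until it stopped hard at 21 N. The fingertips were then at 61 mm; fully home would be 60.5 mm. I drew back straight up, about 16 cm.

**Last checks:**
- **Flap:** the depth image gave a steady slope of about 0.31 rad (0.25 needed).
- **Pad:** it is visibly sunk in the picture. I could not measure its depth afterwards because the gripper was in the camera's way, so the depth rests on the fingertip height.
- **Force:** the contact force was back to about zero.
- **Other things:** everything looked upright and in place in the final pictures; I did not measure their positions again.
- **Disagreement:** the pad gave at about 2 N, lower than the stated 4 to 5 N.

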